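# Space and press down a loose kerb tile on a laboratory bench

### The arm

A 6-joint arm with a two-finger parallel gripper is mounted at the origin on the work surface. World frame = base frame: x ahead of the robot, y to its left, z up, the work surface at z = 0. Lengths are in m, angles in rad, forces in N, time in s.
With the tool pointing down it reaches from about 0.3 to 0.875 m from the base axis. Payload 6.4 kg.
Tool frame: the origin (TCP) lies midway between the tips of the shut fingers; the grasp point (between the pads) lies 19 mm behind it; z points along the fingers, y is the line along which they close (so a half turn about z gives the same grasp; the last joint's range is limited). The gripper opens to 85 mm and grips with 20 to 120 N. Pads are 22 mm wide; open, the fingers measure 114 mm over their backs; the gripper's body (76 mm by 85 mm) begins 54 mm behind the grasp point. The pads swing forward as they close: fully open they stand 13 mm farther back than shut.
Start: joints at [-1.398, 0.181, 1.607, -0, 1.354, -0.206], TCP at [0.213, -0.534, 0.194] pointing down, gripper open.
Joint ranges: [-2.99, 2.99], [-0.89, 2.07], [0.3, 2.58], [-1.14, 4.28], [0, 2.63], [-3.12, 3.12]. Speed limits (rad/s): [2.57, 2.57, 3.01, 3.14, 3.14, 3.14].

### API

Orientations are given as a unit quaternion [w, x, y, z].
In Python, from bench import sensors, vision, ctrl gives the robot as it stands.
- The arm moves only by the tool carry_out, never from a script. Its argument "deltas" is text: rows parted by semicolons, each of 7 numbers parted by spaces: the shift along the tool's x, y, z in mm, then the turn, a rotation vector about the tool's x, y, z in rad, then the closure, from 0 (fully open) to 1 (shut). In form: tx ty tz ax ay az claw; .... A call has 1 to 12 rows; each row is the pose to reach, as a shift and turn from the pose commanded when the call began, along the tool's axes at that moment; what a row does not reach only later rows make up. A row lasts 1/8 s, in which the tool goes at most 62.5 mm and 10.7 degrees, less where a joint would pass 70% of its speed; a pose out of reach is approached as far as the arm can. A call with a gripper value outside its range is refused whole. The fingers move at their own pace and stop on an object; the grip force is fixed at half the most. Time passes only in rows, so rows that repeat a pose let the fingers close. It gives the time, the measured TCP pose, the force, the opening and the grip force at its end, in the units of the state.
- sensors.get_obs(): the state, without advancing time (a new reading comes with each control period).
- vision.camera(name): name is "scene" or "top" or "wrist"; returns the picture (420x560x3 uint8, blue, green, red); there is no depth.
- vision.camera_model(name): a dict with "K" (3x3 intrinsics, pixels), "extrinsics" (4x4, takes a point from world to camera coordinates); the wrist camera has in their place "hand_eye" (4x4, takes a point from camera to tool coordinates, whose origin is the TCP and whose axes are the flange's). Camera axes: x right, y down, z forward; pixel columns grow to the right and rows downward; lengths in m; the calibration is good to about 2 mm. The wrist camera is an equidistant fisheye: a pixel r from the principal point sees the ray r / f radians off the axis. A picture is of the moment at which its call begins: read the wrist's pose just before it. camera_model takes no time and is no camera call.
- ctrl.hand_in(): hands the job in; it is judged then, once.
The state is a dict: "time_s": time; "q": joint angles; "dq": joint speeds; "joint_efforts": joint torques, N m; "eef_pos": TCP position; "eef_rot": TCP orientation; "wrist_force": force on the tool from outside, world axes, zero at the start; "torque": the same for the moment, N m; "opening": opening from 0.0 (shut) to 1.0 (fully open); "grasp_force": force on a finger pad.
Only numpy, scipy, OpenCV 4.12 (cv2) and the standard library are available. Lean on these libraries where they do the work, as an engineer would, in place of code of your own. Each camera call takes 0.05 s, during which the arm holds its last target. There are 200 camera calls.

### The job

On the low kerb, the middle one of the three white cap tiles is loose and stands proud on its springy bed, with a wide open joint on one side and a narrow one on the other. Take the spacer from its stand, stand it blade down in the joint that is wide enough for it, fully home on the kerb and in line with the joint, and let go of it without shifting the tile out of its place. Then push the loose tile down with the gripper until it is flush with its two neighbours and finish while still holding it pressed there; do not slam it, and leave the tray, remote control and bottle alone.

Things in the scene. Friction and masses are not known exactly. Their poses are not given: they have to be found in the camera images.
- kerb: Fixed low kerb on the bench, faced with white tile, 64 mm across (its x axis), 300 mm long (its y axis), 50 mm high; origin at the centre of its underside. On its top, in a row along y, lie three white cap tiles, each 60 mm across and 12 mm thick, the two outer ones fixed, the middle one loose. The joints between them run along the kerb's x axis, and their floor is the kerb's top.
- tile_top (a point): The loose middle cap tile, 60 (x) x 100 (y) x 12 mm, about 0.17 kg; this point is the centre of its upper face, z up. It lies on a springy black pad 44 x 80 mm that holds it 5 mm above the kerb, so that its top stands 5 mm higher than the neighbours' tops. Pushing straight down at its centre sinks it the 5 mm against a spring force rising from about 3 to 7 N until it rests flush on the rigid kerb; it rises again when let go. It is held sideways by friction only.
- short_tile: Fixed outer cap tile, the shorter: 60 (x) x 70 (y) x 12 mm; origin at the centre of its underside, which lies on the kerb's top. At either end of the row (+y or -y of the loose tile), its centre 98 mm from the middle of the kerb. The joint between it and the loose tile is about 13 mm wide: the spacer fits there.
- short_tile_top (a point): Centre of the short tile's upper face (62 mm above the bench): the level that the loose tile's top must be pressed to.
- long_tile: Fixed outer cap tile, the longer: 60 (x) x 86 (y) x 12 mm; origin at the centre of its underside, 98 mm from the middle of the kerb on the other side. The joint between it and the loose tile is only about 5 mm wide: too narrow for the spacer.
- spacer_mid (a point): The spacer, 56 mm high, about 0.06 kg; this point is its centre, 28 mm above its foot. z up, x along its blade, y across its thickness. Below: an aluminium blade 40 mm (x) x 9 mm (y), 24 mm high, its lowest 3 mm stepped in to 37 x 6 mm. Above: a white grip 30 mm (x) x 14 mm (y), 32 mm high, from 24 to 56 mm above the foot. It starts standing blade down in its stand.
- stand: Fixed grey plastic stand on the bench, 64 (x) x 40 (y) x 26 mm, with an open slot 12 mm wide along its x axis, floor of the slot 6 mm above the bench, in which the spacer stands; origin at the centre of its underside. Left or right of the kerb.
- vial_tray: Bystander: fixed grey tray with twelve small vials, 90 x 110 x 40 mm, on the other side of the kerb from the stand; origin at the centre of its underside.
- remote: Bystander: loose white remote control lying flat, 150 (x) x 45 (y) x 18 mm; origin at the centre of its underside.
- bottle: Bystander: loose amber bottle, 60 mm in diameter, 120 mm high, standing; origin at the centre of its underside.
Not all that is in view belongs to the job. What is shaped like the part that bears spacer_mid but pink is not meant.

How it is judged:
By the outcome, as a careful person would: the job done as asked, in the order asked, and still so for the second after the job is handed in, while the arm keeps its last pose, push and grip.
It also fails if it takes over 51 s, if anything falls off the work surface, if the arm or the gripper's body presses on something with over 40 N, if the wrist force passes 120 N, or if a joint passes its speed limit or range.

## Working session

There is one attempt and no reset: what is moved stays moved. The work goes in short steps, Python scripts to look and compute and a tool call to move; the robot and the scene stay as the last step left them, time stands still between calls to the robot, and variables do not carry over. Pictures are saved under pics/ and viewed, at most 10 in all, crops included, and the job is handed in when it is done.

Besides the shell and the picture viewer there is one more tool, called after "Request:" by a JSON object that holds its "fn" and its "kwargs", one argument or row to a line. carry_out: Moves the arm, as the interface text tells. Its arguments: {"type":"object","properties":{"deltas":{"type":"string"}},"required":["deltas"]}

```bash
mkdir -p pics; python3 - <<'E'
from bench import sensors, vision, ctrl
import cv2,numpy as np
o=sensors.get_obs();print(o)
for n in("scene","top"):
    cv2.imwrite(f"pics/{n}0.png",vision.camera(n)); print(n,vision.camera_model(n))
print(vision.camera_model("wrist"))
E
```

```text
{'time_s': 0.0, 'q': array([-1.39829639e+00,  1.81561785e-01,  1.60799071e+00,  3.71984523e-06,
        1.35380130e+00, -2.06272407e-01]), 'dq': array([-0.00020338,  0.00073693, -0.00216678, -0.00090564, -0.00056235,
       -0.00069257]), 'joint_efforts': array([ 3.01652335e-04, -4.44881415e+01, -3.51326430e+01, -2.27512246e-04,
        9.16419842e-03, -8.80264395e-06]), 'eef_pos': array([ 0.21254891, -0.53361731,  0.19338091]), 'eef_rot': array([-8.80411988e-04,  9.82119672e-01,  1.88255610e-01,  1.66844673e-05]), 'wrist_force': array([-1.13321709,  0.77701911, -0.66107672]), 'torque': array([0.00687677, 0.01419225, 0.0089685 ]), 'grasp_force': 0.0, 'opening': 1.001623402851113}
scene {'K': array([[398.29290116,   0.        , 285.9777163 ],
       [  0.        , 398.29290116, 203.06077885],
       [  0.        ,   0.        ,   1.        ]]), 'extrinsics': array([[-0.73620568,  0.67661011, -0.01414068,  0.4341925 ],
       [ 0.40098991,  0.41928653, -0.81449733, -0.16667428],
       [-0.54516813, -0.60530783, -0.57999495,  1.24122734],
       [ 0.        ,  0.        ,  0.        , 
[... 255 characters left out ...]

       [-0.99699179,  0.00928954, -0.07694854,  0.58055664],
       [ 0.07677294, -0.01797407, -0.99688658,  1.1317492 ],
       [ 0.        ,  0.        ,  0.        ,  1.        ]])}
{'K': array([[325.1922621 ,   0.        , 284.82401171],
       [  0.        , 325.1922621 , 207.63372279],
       [  0.        ,   0.        ,   1.        ]]), 'hand_eye': array([[ 7.83926012e-04, -9.47925007e-01, -3.18492648e-01,
         8.14361050e-02],
       [ 9.99999641e-01,  6.40938589e-04,  5.53745952e-04,
         1.82488586e-04],
       [-3.20775407e-04, -3.18492968e-01,  9.47925169e-01,
        -1.80497866e-01],
       [ 0.00000000e+00,  0.00000000e+00,  0.00000000e+00,
         1.00000000e+00]])}
```

View pics/scene0.png

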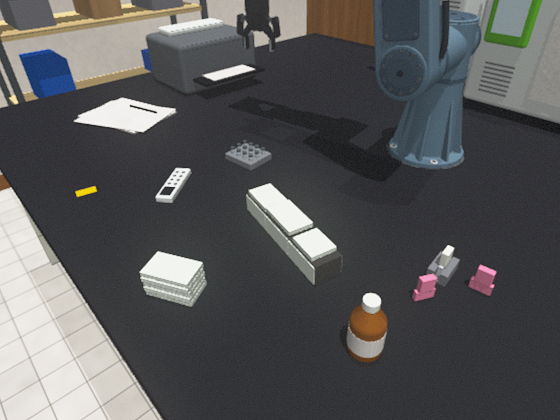

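View pics/top0.png

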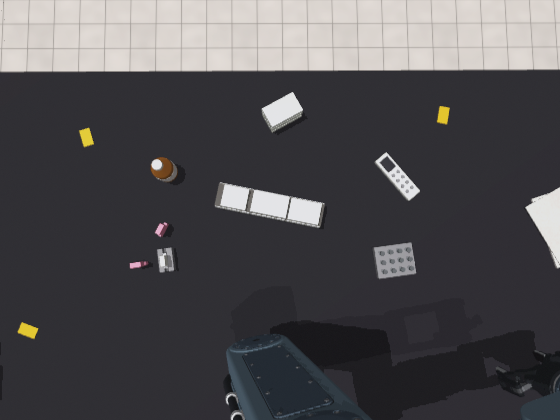

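The kerb is at about (270,205) in the top view with its short tile on the left (+y). The white spacer stands in its stand at (166,260), with pink decoys at (161,229) and (138,265).

```bash
cat > h.py <<'E'
import cv2,numpy as np
from scipy.spatial.transform import Rotation as R
from bench import sensors, vision, ctrl
def back(n,u,v,z):
    m=vision.camera_model(n);K,E=m["K"],m["extrinsics"]
    d=E[:3,:3].T@np.linalg.solve(K,[u,v,1]);c=-E[:3,:3].T@E[:3,3]
    return c+d*(z-c[2])/d[2]
def proj(n,p):
    m=vision.camera_model(n);c=m["extrinsics"]@np.r_[p,1];q=m["K"]@c[:3];return q[:2]/q[2]
def pose(o):
    T=np.eye(4);q=o["eef_rot"];T[:3,:3]=R.from_quat(np.r_[q[1:],q[0]]).as_matrix();T[:3,3]=o["eef_pos"];return T
def wback(u,v,z,T):
    m=vision.camera_model("wrist");K,H=m["K"],m["hand_eye"]
    a=np.array([u-K[0,2],v-K[1,2]]);r=np.hypot(*a);t=r/K[0,0]
    d=np.r_[a/r*np.sin(t),np.cos(t)]
    W=T@H;d=W[:3,:3]@d;c=W[:3,3];return c+d*(z-c[2])/d[2]
def crop(src,x,y,w,h,s,out):
    i=cv2.imread(src) if isinstance(src,str) else src
    i=cv2.resize(i[y:y+h,x:x+w],None,fx=s,fy=s,interpolation=cv2.INTER_CUBIC)
    cv2.imwrite(out,i)
def rel(o,x,y,z,yaw):
    """target: tool down, tool y axis at yaw in world -> deltas"""
    T=pose(o);Y=np.array([np.cos(yaw),np.sin(yaw),0])
    if Y@T[:3,1]<0:Y=-Y
    Z=np.array([0,0,-1.]);M=np.c_[np.cross(Y,Z),Y,Z]
    return np.r_[T[:3,:3].T@(np.array([x,y,z])-T[:3,3])*1000, R.from_matrix(T[:3,:3].T@M).as_rotvec()].round(3)
E
python3 - <<'E'
from h import *
crop("pics/top0.png",122,145,208,150,3.8,"pics/c1.png")
E
```

```text
(no output)
```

View pics/c1.png

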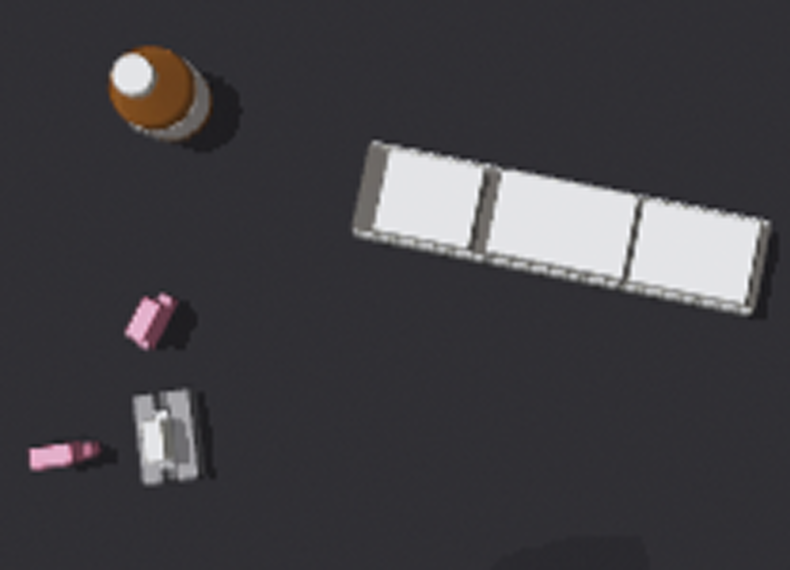

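The crop shows the stand at crop corners (133,397),(189,390),(198,478),(146,485), the spacer in its slot, and the wide joint at (486,210).

```bash
python3 - <<'E'
from h import *
B=lambda pts,z:np.array([back("top",122+(a+.5)/3.8-.5,145+(b+.5)/3.8-.5,z) for a,b in pts])
for n,p,z in(("stand",[(133,397),(189,390),(198,478),(146,485)],.026),("short",[(388,147),(487,167),(470,247),(375,229)],.062),("loose",[(501,170),(638,197),(625,278),(487,252)],.067),("long",[(643,200),(770,222),(750,308),(632,283)],.062),("grip",[(140,415),(160,410),(166,465),(148,470)],.062)):
    q=B(p,z);e=np.roll(q,-1,0)-q
    print(n,q.mean(0).round(4),np.linalg.norm(e,axis=1).round(4),np.degrees(np.arctan2(e[:,1],e[:,0])).round(1))
o=sensors.get_obs()
c=B([(133,397),(189,390),(198,478),(146,485)],.026).mean(0)
print(rel(o,c[0],c[1],.2,np.pi/2))
E
```

```text
stand [0.443  0.3093 0.026 ] [0.0413 0.0648 0.0382 0.0652] [ -83.5 -173.7   97.     9. ]
short [0.6148 0.1124 0.062 ] [0.0731 0.0594 0.0697 0.0603] [-102.   167.7   78.7   -9. ]
loose [0.594  0.0167 0.067 ] [0.1007 0.0593 0.1008 0.0601] [-101.7  170.2   78.8  -10. ]
long [ 0.5726 -0.0814  0.062 ] [0.0934 0.0641 0.087  0.0607] [-100.4  165.8   77.5   -8.3]
grip [0.4429 0.3095 0.062 ] [0.0146 0.0392 0.0131 0.0394] [ -76.5 -173.2  104.9    8.9]
[ 5.25878e+02 -6.97956e+02 -5.25600e+00 -2.00000e-03 -0.00000e+00
  3.79000e-01]
```

Request:
{"fn": "carry_out", "kwargs": {
  "deltas": "60 -60 0 0 0 0.1 0; 130 -110 0 0 0 0.25 0; 180 -170 0 0 0 0.257 0; 220 -220 0 0 0 0.257 0; 260 -270 0 0 0 0.257 0; 300 -330 0 0 0 0.257 0; 340 -390 0 0 0 0.257 0; 380 -450 0 0 0 0.257 0; 420 -510 10 0 0 0.257 0; 460 -570 20 0 0 0.257 0; 495 -640 35 0 0 0.257 0; 526 -698 45 0 0 0.257 0"
}}

```text
time_s: 1.6
eef_pos: [0.4244, 0.181, 0.1675]
eef_rot: [0.0, 0.998, 0.061, 0.0]
wrist_force: [1.6, -0.9, 0.5]
opening: 0.999
grasp_force: 0.0
```

Request:
{"fn": "carry_out", "kwargs": {
  "deltas": "0 0 0 0 0 0 0; 0 0 0 0 0 0 0"
}}

```text
time_s: 1.85
eef_pos: [0.4239, 0.1788, 0.1673]
eef_rot: [0.0, 0.998, 0.062, -0.001]
wrist_force: [0.1, -0.4, -0.3]
opening: 0.995
grasp_force: 0.0
```

```bash
python3 - <<'E'
from h import *
o=sensors.get_obs();print(o["eef_pos"],rel(o,.443,.3093,.13,np.radians(97.5)))
E
```

```text
[0.42389754 0.17875135 0.16729604] [ 3.50300e+01 -1.27234e+02  3.71920e+01  1.00000e-03  1.00000e-03
 -8.00000e-03]
```

Request:
{"fn": "carry_out", "kwargs": {
  "deltas": "15 -55 10 0 0 0 0; 30 -108 25 0 0 0 0; 35 -127 37 0 0 -0.008 0; 35 -127 37 0 0 -0.008 0; 35 -127 37 0 0 -0.008 0"
}}

```text
time_s: 2.48
eef_pos: [0.4443, 0.3074, 0.1312]
eef_rot: [0.0, 0.998, 0.064, 0.0]
wrist_force: [-0.3, -0.3, 0.4]
opening: 0.998
grasp_force: 0.0
```

```bash
python3 - <<'E'
from h import *
o=sensors.get_obs();i=vision.camera("wrist");cv2.imwrite("pics/w1.png",i);np.save("T1.npy",pose(o))
crop(i,150,90,270,210,2.9,"pics/w1c.png")
E
```

```text
(no output)
```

View pics/w1c.png

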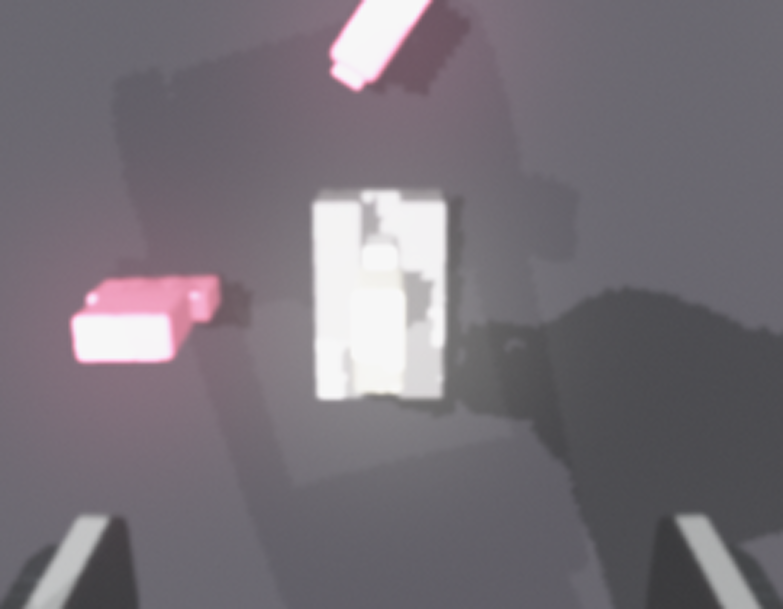

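The wrist crop shows the spacer grip's top at about crop (352–404, 287–390), the stand at (313–445, 200–398), and both axes upright in the picture.

```bash
python3 - <<'E'
from h import *
T=np.load("T1.npy");
for n,p,z in(("grip",[(352,288),(405,288),(405,363),(352,363),(405,390),(356,390)],.062),("stand",[(313,201),(446,201),(443,398),(317,398)],.026)):
    q=np.array([wback(150+(a+.5)/2.9-.5,90+(b+.5)/2.9-.5,z,T) for a,b in p])
    print(n,q.round(4),q[:4].mean(0).round(4)); print((T[:3,:3].T@(q.T-T[:3,3:])).T.round(4))
E
```

```text
grip [[0.4562 0.3195 0.062 ]
 [0.458  0.3051 0.062 ]
 [0.4364 0.3022 0.062 ]
 [0.4344 0.317  0.062 ]
 [0.4283 0.3011 0.062 ]
 [0.4265 0.3149 0.062 ]] [0.4462 0.311  0.062 ]
[[ 0.0133 -0.0105  0.0692]
 [ 0.0133  0.004   0.0692]
 [-0.0086  0.0041  0.0692]
 [-0.0086 -0.0108  0.0692]
 [-0.0168  0.0042  0.0692]
 [-0.0168 -0.0098  0.0692]]
stand [[0.4723 0.335  0.026 ]
 [0.4775 0.2945 0.026 ]
 [0.4131 0.2861 0.026 ]
 [0.4078 0.3269 0.026 ]] [0.4427 0.3106 0.026 ]
[[ 0.0312 -0.0238  0.1052]
 [ 0.0312  0.017   0.1052]
 [-0.0337  0.0172  0.1052]
 [-0.0338 -0.024   0.1052]]
```

Request:
{"fn": "carry_out", "kwargs": {
  "deltas": "-2 -3 0 0 0 0 0.55; -2 -3 0 0 0 0 0.55; -2 -3 25 0 0 0 0.55; -2 -3 50 0 0 0 0.55; -2 -3 75 0 0 0 0.55; -2 -3 92 0 0 0 0.55; -2 -3 99 0 0 0 0.55; -2 -3 99 0 0 0 0.55"
}}

```text
time_s: 3.52
eef_pos: [0.4414, 0.3119, 0.0317]
eef_rot: [0.0, 0.998, 0.065, -0.0]
wrist_force: [-0.1, 0.9, 0.4]
opening: 0.447
grasp_force: 0.0
```

Request:
{"fn": "carry_out", "kwargs": {
  "deltas": "0 0 0 0 0 0 0.75; 0 0 0 0 0 0 0.85; 0 0 0 0 0 0 1; 0 0 0 0 0 0 1; 0 0 0 0 0 0 1; 0 0 0 0 0 0 1"
}}

```text
time_s: 4.28
eef_pos: [0.4413, 0.3119, 0.0317]
eef_rot: [0.0, 0.998, 0.065, -0.0]
wrist_force: [-1.0, -0.3, 0.3]
opening: -0.001
grasp_force: 0.0
```

```bash
python3 - <<'E'
from h import *
o=sensors.get_obs();print(o["opening"],o["grasp_force"],o["eef_pos"]);i=vision.camera("wrist");s=vision.camera("scene")
a=cv2.resize(i[90:330,130:430],None,fx=1.4,fy=1.4)
b=cv2.resize(s[200:320,390:510],(336,336),interpolation=cv2.INTER_CUBIC)
cv2.imwrite("pics/m2.png",np.hstack([a,b]))
E
```

```text
-0.0014387037114666488 0.0 [0.44130309 0.3118649  0.03169852]
```

View pics/m2.png

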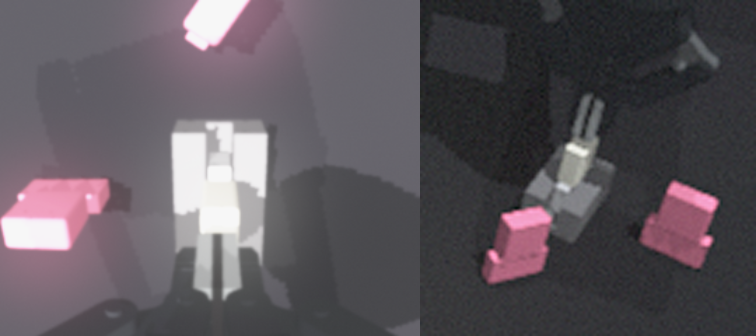

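The fingers closed empty. In the wrist part the grip is at about (218,205) with the fingers below it at (217,265); in the scene part the fingers end at about (575,145), at the grip. I'll project the expected geometry to see which is off.

```bash
python3 - <<'E'
from h import *
o=sensors.get_obs();T=pose(o)
def wproj(p):
    m=vision.camera_model("wrist");K,H=m["K"],m["hand_eye"]
    c=np.linalg.inv(T@H)@np.r_[p,1];a=np.arctan2(np.hypot(c[0],c[1]),c[2]);return K[:2,2]+K[0,0]*a*c[:2]/np.hypot(c[0],c[1])
S=lambda q:(420+(q[0]-390)*2.8,(q[1]-200)*2.8)
W=lambda q:((q[0]-130)*1.4,(q[1]-90)*1.4)
t=o["eef_pos"];print("tcp scene",S(proj("scene",t)),"wrist",W(wproj(t)))
print("40mm up",S(proj("scene",t+[0,0,.04])),W(wproj(t+[0,0,.04])))
c=np.array([.4422,.3105]);ex=np.array([np.cos(.13),np.sin(.13)])
ey=np.array([-ex[1],ex[0]])
for z in(.062,.030):
  for sx in(1,-1):
    for sy in(1,-1):
      p=np.r_[c+sx*.015*ex+sy*.007*ey,z];print(z,sx,sy,np.round(S(proj("scene",p))),np.round(W(wproj(p))))
for sx in(1,-1):
  for sy in(1,-1):
    p=np.r_[c+sx*.032*ex+sy*.02*ey,.026];print("stand",sx,sy,np.round(S(proj("scene",p))),np.round(W(wproj(p))))
E
```

```text
tcp scene (np.float64(578.3087499958348), np.float64(170.54493438108517)) wrist (np.float64(215.7635285639742), np.float64(210.23825087586542))
40mm up (np.float64(591.0299488248446), np.float64(128.25504838640396)) (np.float64(215.57018185884434), np.float64(256.46577049322445))
0.062 1 1 [587. 154.] [200. 205.]
0.062 1 -1 [567. 145.] [239. 205.]
0.062 -1 1 [604. 131.] [201. 276.]
0.062 -1 -1 [584. 123.] [238. 276.]
0.03 1 1 [577. 188.] [203. 175.]
0.03 1 -1 [557. 179.] [236. 175.]
0.03 -1 1 [593. 165.] [204. 237.]
0.03 -1 -1 [574. 156.] [235. 237.]
stand 1 1 [584. 214.] [172. 134.]
stand 1 -1 [529. 188.] [266. 134.]
stand -1 1 [619. 164.] [177. 265.]
stand -1 -1 [565. 141.] [261. 265.]
```

Request:
{"fn": "carry_out", "kwargs": {
  "deltas": "0 0 0 0 0 0 0.55; 0 0 0 0 0 0 0.55; 0 0 0 0 0 0 0.55; 0 0 -40 0 0 0 0.55; -20 0 -80 0 0 0 0.55; -50 0 -80 0 0 0 0.55; -50 0 -80 0 0 0 0.55; -50 0 -80 0 0 0 0.55"
}}

```text
time_s: 5.38
eef_pos: [0.3922, 0.3055, 0.1118]
eef_rot: [-0.0, 0.998, 0.065, 0.0]
wrist_force: [-0.2, -0.0, 0.2]
opening: 0.45
grasp_force: 0.0
```

```bash
python3 - <<'E'
from h import *
o=sensors.get_obs();print(o["eef_pos"]);T=pose(o);np.save("T2.npy",T);i=vision.camera("wrist");s=vision.camera("scene")
m=vision.camera_model("wrist");K,H=m["K"],m["hand_eye"];c=np.linalg.inv(T@H)@[.4422,.3105,.04,1];a=np.arctan2(np.hypot(c[0],c[1]),c[2]);p=K[:2,2]+K[0,0]*a*c[:2]/np.hypot(c[0],c[1])
x,y=int(p[0]-55),int(p[1]-75);x,y=max(x,0),max(y,0);print(x,y)
a=cv2.resize(i[y:y+150,x:x+110],(440,600),interpolation=cv2.INTER_CUBIC)
b=cv2.resize(s[220:320,420:480],(360,600),interpolation=cv2.INTER_CUBIC)
cv2.imwrite("pics/m3.png",np.hstack([a,b]))
E
```

```text
[0.39224224 0.3054703  0.11176834]
231 67
```

View pics/m3.png

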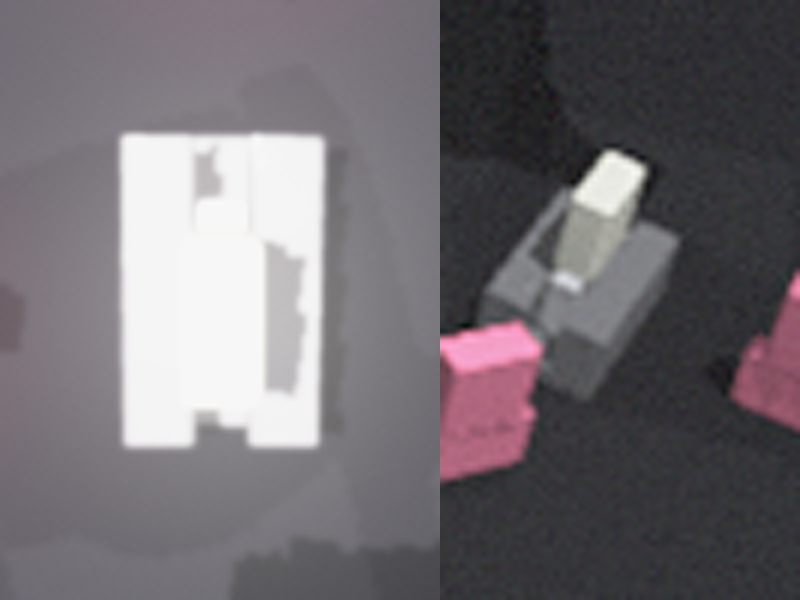

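The spacer still stands upright and untouched in its slot (wrist part: grip top at (182–265, 238–408)). I'll measure it from this closer, more overhead view.

```bash
python3 - <<'E'
from h import *
T=np.load("T2.npy")
for n,p,z in(("grip",[(182,238),(265,238),(265,408),(182,408)],.062),("stand",[(120,135),(324,135),(320,446),(123,446)],.026)):
    q=np.array([wback(231+(a+.5)/4-.5,67+(b+.5)/4-.5,z,T) for a,b in p])
    e=np.roll(q,-1,0)-q
    print(n,q.mean(0).round(4),np.linalg.norm(e,axis=1).round(4),np.degrees(np.arctan2(e[:,1],e[:,0])).round(1),(T[:3,:3].T@(q.mean(0)-T[:3,3])).round(4))
    u=np.array([proj("scene",r) for r in q]);print(((u-[420,220])*6+[440,0]).round())
o=sensors.get_obs();print(o["q"])
E
```

```text
grip [0.4413 0.3103 0.062 ] [0.0146 0.0307 0.015  0.0307] [ -82.5 -172.1   97.5    7.2] [0.0492 0.0016 0.0498]
[[619. 210.]
 [575. 190.]
 [611. 141.]
 [656. 160.]]
stand [0.4428 0.3106 0.026 ] [0.0411 0.065  0.0415 0.0649] [ -82.5 -172.4   97.5    7.3] [0.0507 0.0014 0.0858]
[[612. 342.]
 [490. 284.]
 [568. 181.]
 [688. 233.]]
[ 4.22230835e-01  1.01339264e-01  1.87592996e+00 -7.25561903e-05
  1.16435410e+00  1.86357971e+00]
```

```bash
python3 - <<'E'
from h import *
i=cv2.imread("pics/m2.png")
a=cv2.resize(i[140:310,155:285],(459,600),interpolation=cv2.INTER_CUBIC)
b=cv2.resize(i[85:245,530:620],(338,600),interpolation=cv2.INTER_CUBIC)
cv2.imwrite("pics/m2b.png",np.hstack([a,b]))
E
```

```text
(no output)
```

View pics/m2b.png

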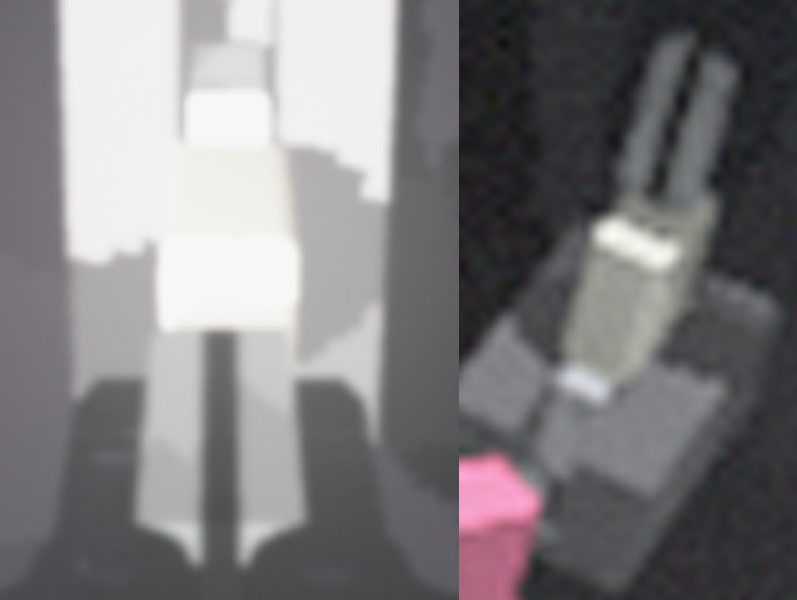

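The pads seem to come out of the middle of the grip's top face, so either the tips stay higher than the TCP says or contact is not happening. I'll shut the fingers in free air and check where the tips really are.

Request:
{"fn": "carry_out", "kwargs": {
  "deltas": "0 0 0 0 0 0 1; 0 0 0 0 0 0 1; 0 0 0 0 0 0 1; 0 0 0 0 0 0 1"
}}

```text
time_s: 5.98
eef_pos: [0.3918, 0.3054, 0.1116]
eef_rot: [0.0, 0.998, 0.065, -0.0]
wrist_force: [-0.7, 0.4, -0.4]
opening: 0.001
grasp_force: 0.0
```

```bash
python3 - <<'E'
from h import *
o=sensors.get_obs();print(o["eef_pos"],o["opening"]);T=pose(o)
i=vision.camera("wrist");s=vision.camera("scene")
a=cv2.resize(i[130:330,205:365],(480,600),interpolation=cv2.INTER_CUBIC)
p=proj("scene",o["eef_pos"]);p2=proj("scene",o["eef_pos"]+[0,0,.03]);x,y=int(p[0]-30),int(p[1]-75);print("scene tcp in view",480+(p-[x,y])*5,"30mm up",480+(p2-[x,y])*5)
b=cv2.resize(s[y:y+120,x:x+60],(300,600),interpolation=cv2.INTER_CUBIC)
cv2.imwrite("pics/m4.png",np.hstack([a,b]))
E
```

```text
[0.39176808 0.30539106 0.11164042] 0.0012676477281497874
scene tcp in view [632.84955602 855.78544746] 30mm up [652.27995047 793.42373755]
```

View pics/m4.png

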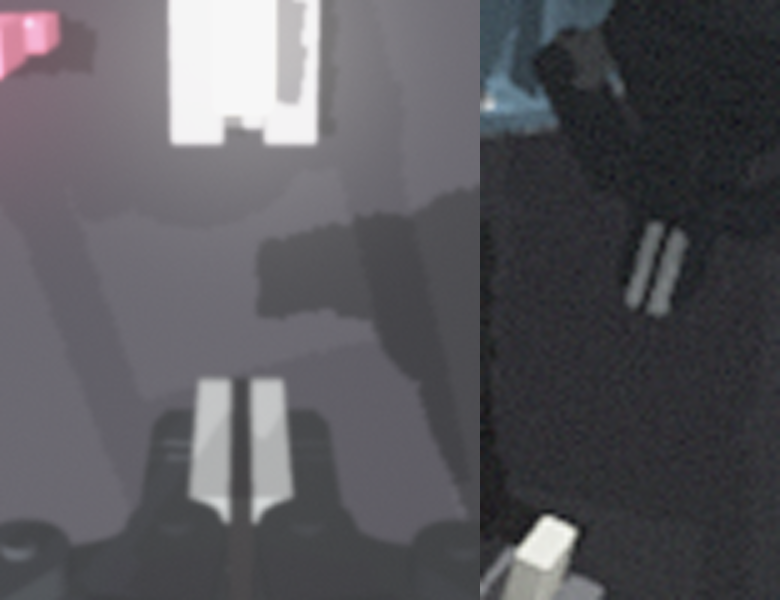

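```bash
python3 - <<'E'
from h import *
m=vision.camera_model("wrist");K,H=m["K"],m["hand_eye"];Hi=np.linalg.inv(H)
def f(p):
    c=Hi@np.r_[p,1];n=np.hypot(c[0],c[1]);return K[:2,2]+K[0,0]*np.arctan2(n,c[2])*c[:2]/n
for x in(0,.011):
  for d in(0,.01,.02,.03,.04,.05,.06,.07): print(x,d,((f([x,.0145,-d])-[205,130])*3).round())
E
```

```text
0 0 [309. 330.]
0 0.01 [312. 352.]
0 0.02 [316. 375.]
0 0.03 [320. 401.]
0 0.04 [324. 429.]
0 0.05 [329. 461.]
0 0.06 [335. 496.]
0 0.07 [341. 536.]
0.011 0 [310. 280.]
0.011 0.01 [314. 299.]
0.011 0.02 [318. 320.]
0.011 0.03 [322. 344.]
0.011 0.04 [327. 370.]
0.011 0.05 [332. 400.]
0.011 0.06 [338. 433.]
0.011 0.07 [345. 470.]
```

The wrist part shows the pad ends at row 380 and the scene part at (647,310), where the stated TCP should be at rows 330 and 375. Both put the real tips about 42 mm behind the stated TCP, so I closed in the air above the grip. I'll go 38 mm deeper than before.

Request:
{"fn": "carry_out", "kwargs": {
  "deltas": "0 0 0 0 0 0 0.55; 25 1.5 0 0 0 0 0.55; 49 1.5 0 0 0 0 0.55; 49 1.5 30 0 0 0 0.55; 49 1.5 60 0 0 0 0.55; 49 1.5 90 0 0 0 0.55; 49 1.5 108 0 0 0 0.55; 49 1.5 118 0 0 0 0.55; 49 1.5 118 0 0 0 0.55"
}}

```text
time_s: 7.2
eef_pos: [0.4405, 0.3102, -0.0065]
eef_rot: [0.0, 0.998, 0.065, -0.0]
wrist_force: [-0.1, 0.5, 0.5]
opening: 0.448
grasp_force: 0.0
```

Request:
{"fn": "carry_out", "kwargs": {
  "deltas": "0 0 0 0 0 0 0.75; 0 0 0 0 0 0 0.85; 0 0 0 0 0 0 1; 0 0 0 0 0 0 1; 0 0 0 0 0 0 1"
}}

```text
time_s: 7.82
eef_pos: [0.4415, 0.3107, -0.0051]
eef_rot: [-0.0, 0.998, 0.065, 0.001]
wrist_force: [-0.2, -1.2, 5.9]
opening: 0.148
grasp_force: 58.6
```

Request:
{"fn": "carry_out", "kwargs": {
  "deltas": "0 0 -3 0 0 0 1; 0 0 -10 0 0 0 1; 0 0 -25 0 0 0 1; 0 0 -50 0 0 0 1; 0 0 -85 0 0 0 1; 0 0 -115 0 0 0 1; 0 0 -115 0 0 0 1"
}}

```text
time_s: 8.7
eef_pos: [0.4428, 0.3113, 0.1123]
eef_rot: [-0.001, 0.998, 0.065, 0.003]
wrist_force: [-0.1, 0.2, -1.2]
opening: 0.151
grasp_force: 58.4
```

```bash
python3 - <<'E'
from h import *
o=sensors.get_obs();print(o["eef_pos"],o["opening"],o["grasp_force"])
y=np.radians(77.9);ex=np.array([np.sin(y),-np.cos(y)]);t=np.array([.6055,.0707])-.05*ex
print(t,rel(o,*t,.115,y))
E
```

```text
[0.44280822 0.3112549  0.11229185] 0.15142766828350732 58.37944149971008
[0.55661084 0.08118093] [ 8.3066e+01  2.4287e+02 -2.5990e+00 -3.0000e-03 -6.0000e-03  3.4100e-01]
```

Request:
{"fn": "carry_out", "kwargs": {
  "deltas": "12 35 -3 0 0 0.06 1; 25 75 -3 0 0 0.15 1; 42 120 -3 0 0 0.25 1; 58 165 -3 0 0 0.341 1; 72 210 -3 0 0 0.341 1; 83 243 -3 0 0 0.341 1; 83 243 -3 0 0 0.341 1; 83 243 -3 0 0 0.341 1; 83 243 -3 0 0 0.341 1"
}}

```text
time_s: 9.82
eef_pos: [0.5535, 0.0811, 0.1113]
eef_rot: [-0.0, 0.994, -0.105, -0.0]
wrist_force: [1.0, 0.5, 0.3]
opening: 0.152
grasp_force: 58.5
```

```bash
python3 - <<'E'
from h import *
o=sensors.get_obs();print(o["eef_pos"],o["eef_rot"]);T=pose(o);np.save("T5.npy",T);i=vision.camera("wrist");cv2.imwrite("pics/w5.png",i)
crop(i,170,60,230,200,3,"pics/w5c.png")
E
```

```text
[0.55348272 0.08113522 0.11129001] [-9.91945131e-05  9.94497334e-01 -1.04760714e-01 -4.84848174e-04]
```

View pics/w5c.png

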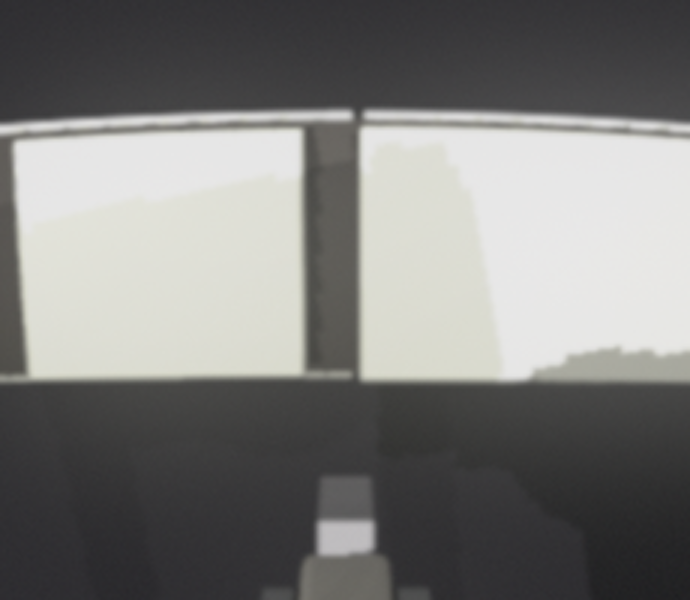

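Wrist crop: the short tile's edge is at col 305 (rows 127–375), the loose tile's at col 359, and the held blade is upright at col 346. The joint is parallel to the tool's x.

```bash
python3 - <<'E'
from h import *
T=np.load("T5.npy")
def g(a,b,z):
    q=wback(170+(a+.5)/3-.5,60+(b+.5)/3-.5,z,T);return (T[:3,:3].T@(q-T[:3,3])*1000).round(1)
for n,a,b,z in [("short far",304.5,127,.062),("short near",306,375,.062),("loose far",359.5,127,.067),("loose near",360,380,.067),("short left far",14,138,.062),("short left near",28,375,.062)]:
    print(n,g(a,b,z))
# blade ledge (expected 24 mm above foot) and foot in tool frame, guess foot z = TCP+11mm
f=T[2,3]+.011
print("ledge",g(317,520,f+.024),g(376,520,f+.024),g(317,553,f+.024),"foot",g(319,477,f),g(374,477,f))
E
```

```text
short far [81.9 -9.  49.2]
short near [22.1 -9.  49.3]
loose far [81.8  3.7 44.2]
loose near [22.2  4.  44.3]
short left far [ 82.  -79.2  49.2]
short left near [ 22.7 -79.4  49.3]
ledge [ 19.8  -4.1 -35. ] [ 19.8   5.5 -35. ] [ 13.9  -4.1 -35. ] foot [ 18.2  -4.4 -11. ] [ 18.2   5.8 -11. ]
```

Request:
{"fn": "carry_out", "kwargs": {
  "deltas": "25 -3 0 0 0 0 1; 52 -3.3 0 0 0 0 1; 52 -3.3 20 0 0 0 1; 52 -3.3 40 0 0 0 1; 52 -3.3 48 0 0 0 1; 52 -3.3 48 0 0 0 1; 52 -3.3 48 0 0 0 1"
}}

```text
time_s: 10.75
eef_pos: [0.6061, 0.0724, 0.0643]
eef_rot: [-0.0, 0.994, -0.105, 0.0]
wrist_force: [-1.0, 0.1, -0.8]
opening: 0.153
grasp_force: 58.5
```

```bash
python3 - <<'E'
from h import *
o=sensors.get_obs();print(o["eef_pos"],o["wrist_force"]);T=pose(o);T5=np.load("T5.npy");print((T5[:3,:3].T@(T[:3,3]-T5[:3,3])*1000).round(1),R.from_matrix(T5[:3,:3].T@T[:3,:3]).as_rotvec().round(4))
np.save("T6.npy",T);i=vision.camera("wrist");cv2.imwrite("pics/w6.png",i)
crop(i,200,70,180,150,4,"pics/w6c.png")
E
```

```text
[0.60610881 0.07244887 0.06428718] [-0.97643534  0.09193281 -0.82470738]
[53.3 -2.5 47. ] [0.0001 0.0019 0.0012]
```

View pics/w6c.png

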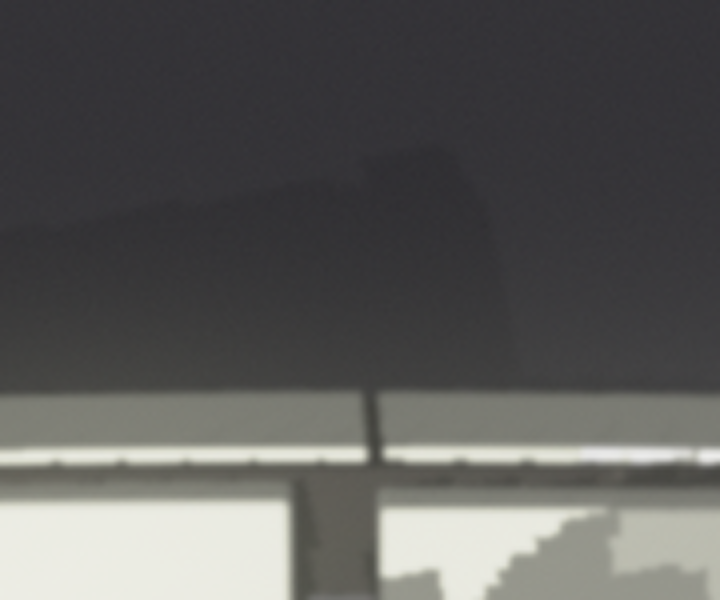

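The crop shows only the far end of the joint (cols 295–378) and cuts off the blade. That was my last picture, so I'll read row profiles numerically from here.

```bash
python3 - <<'E'
from h import *
g=cv2.cvtColor(cv2.imread("pics/w6.png"),cv2.COLOR_BGR2GRAY)
print("cols 264..306")
for v in range(196,262,4): print(v,*g[v,264:306])
E
```

```text
cols 264..306
196 222 221 221 221 222 221 214 189 147 107 85 80 80 85 90 94 94 94 93 94 93 94 94 93 92 93 93 93 94 103 123 144 155 159 159 159 159 159 158 159 159 159
200 234 234 234 233 233 233 228 209 162 114 88 80 81 81 86 91 93 95 95 94 94 93 94 94 94 93 93 93 94 106 146 199 225 231 232 232 232 232 232 232 232 232
204 234 234 234 234 233 233 229 211 165 117 89 82 80 81 83 88 93 94 94 94 94 94 93 94 94 94 93 93 94 103 146 199 225 232 232 233 233 233 232 233 232 232
208 233 233 233 233 233 233 229 213 167 118 89 83 85 89 92 94 94 96 94 94 94 94 93 93 93 92 89 86 84 97 144 199 226 232 233 233 233 232 232 233 233 233
212 233 234 233 233 233 233 230 215 169 120 91 82 82 85 90 94 95 95 94 95 94 94 94 94 93 93 90 86 81 93 139 197 225 230 231 230 226 224 222 221 217 206
216 234 234 233 233 233 233 230 214 168 121 91 83 83 82 86 92 94 96 95 95 94 94 94 94 94 94 93 91 86 87 105 129 145 150 151 151 151 151 150 149 149 149
220 234 233 233 233 234 234 230 215 172 123 93 88 96 109 117 118 118 118 117 117 118 118 118 118 119 117 118 117 113 107 112 130 144 149 149 149 149 149 149 150 150 149
22
[... 1003 characters left out ...]
 148 148 147 148 148
248 152 152 152 152 151 151 149 146 143 138 132 130 129 129 128 129 129 129 128 128 128 127 127 126 126 126 126 126 125 126 126 124 124 123 126 133 141 146 147 148 148 147
252 152 151 151 151 151 150 148 145 141 137 133 131 131 130 130 129 128 128 128 127 126 126 126 126 126 125 126 126 126 127 125 125 125 122 123 127 138 144 147 147 147 146
256 120 120 119 114 110 115 129 139 140 136 133 131 131 130 129 128 128 127 126 125 126 126 126 127 127 127 127 126 126 126 126 125 125 123 121 115 106 101 106 111 113 112
260 107 107 103 95 91 106 125 131 133 132 130 129 127 127 126 126 126 126 126 125 126 127 128 128 127 127 127 127 127 126 126 124 123 123 120 114 98 80 81 91 96 98
```

```bash
python3 - <<'E'
from h import *
T=np.load("T6.npy")
def g(a,b,z):
    q=wback(a,b,z,T);return (T[:3,:3].T@(q-T[:3,3])*1000).round(1)
f=T[2,3]+.011
print("short",g(272.3,222,.062),g(272,200,.062),"loose",g(294.6,222,.067),g(294.2,204,.067))
print("ledge",g(275.5,238,f+.024),g(293.9,238,f+.024),"front",g(284.7,234,f+.024),g(284.7,243.5,f+.024),"low",g(276,220,f),g(292.3,220,f))
E
```

```text
short [11.1 -7.   2.3] [25.  -7.   2.3] loose [13.1  6.3 -2.7] [24.1  5.9 -2.7]
ledge [ 17.1  -4.  -35. ] [ 17.1   5.  -35. ] front [ 19.2   0.5 -35. ] [ 14.1   0.5 -35. ] low [ 17.4  -4.4 -11. ] [ 17.4   4.7 -11. ]
```

Request:
{"fn": "carry_out", "kwargs": {
  "deltas": "-1 -1 0 0 0 0 1; -1 -1 6 0 0 0 1; -1 -1 12 0 0 0 1; -1 -1 17 0 0 0 1; -1 -1 20 0 0 0 1; -1 -1 22 0 0 0 1; -1 -1 22 0 0 0 1"
}}

```text
time_s: 11.68
eef_pos: [0.605, 0.0735, 0.0415]
eef_rot: [0.0, 0.994, -0.105, -0.0]
wrist_force: [0.8, 0.4, -0.5]
opening: 0.153
grasp_force: 58.5
```

Request:
{"fn": "carry_out", "kwargs": {
  "deltas": "0 0 1 0 0 0 1; 0 0 2 0 0 0 1; 0 0 2 0 0 0 1"
}}

```text
time_s: 12.05
eef_pos: [0.605, 0.0736, 0.0397]
eef_rot: [-0.0, 0.994, -0.105, -0.0]
wrist_force: [0.4, -0.6, -0.4]
opening: 0.155
grasp_force: 58.5
```

Request:
{"fn": "carry_out", "kwargs": {
  "deltas": "0 0 0.7 0 0 0 1; 0 0 1.4 0 0 0 1; 0 0 1.4 0 0 0 1"
}}

```text
time_s: 12.42
eef_pos: [0.6052, 0.0735, 0.0389]
eef_rot: [0.0, 0.994, -0.105, 0.0]
wrist_force: [-2.1, 0.0, 4.8]
opening: 0.156
grasp_force: 59.3
```

Request:
{"fn": "carry_out", "kwargs": {
  "deltas": "0 0 0.5 0 0 0 1; 0 0 0.5 0 0 0 1; 0 0 0 0 0 0 0.8; 0 0 0 0 0 0 0.7; 0 0 0 0 0 0 0.6; 0 0 0 0 0 0 0.6"
}}

```text
time_s: 13.18
eef_pos: [0.605, 0.0735, 0.0381]
eef_rot: [0.0, 0.994, -0.105, -0.0]
wrist_force: [-0.5, -1.0, 0.2]
opening: 0.401
grasp_force: 0.0
```

Request:
{"fn": "carry_out", "kwargs": {
  "deltas": "0 0 -10 0 0 0 0.6; 0 0 -25 0 0 0 0.6; 0 0 -45 0 0 0 0.6; 0 0 -70 0 0 0 0.6; -25 0 -90 0 0 0 0.6; -55 0 -90 0 0 0 0.6; -55 0 -90 0 0 0 0.6; -55 0 -90 0 0 0 1; -55 0 -90 0 0 0 1; -55 0 -90 0 0 0 1"
}}

```text
time_s: 14.42
eef_pos: [0.5517, 0.0849, 0.1282]
eef_rot: [0.0, 0.994, -0.106, -0.0]
wrist_force: [1.3, -0.4, -0.1]
opening: -0.004
grasp_force: 0.0
```

```bash
python3 - <<'E'
from h import *
o=sensors.get_obs();print(o["eef_pos"],o["opening"]);T=pose(o);np.save("T7.npy",T);i=vision.camera("wrist");cv2.imwrite("pics/w7.png",i)
m=vision.camera_model("wrist");K,H=m["K"],m["hand_eye"]
def wp(p):
    c=np.linalg.inv(T@H)@np.r_[p,1];n=np.hypot(c[0],c[1]);return K[:2,2]+K[0,0]*np.arctan2(n,c[2])*c[:2]/n
y=np.radians(77.9);ex=np.array([np.sin(y),-np.cos(y)]);ey=np.array([np.cos(y),np.sin(y)])
c=np.array([.605,.0735])
for sx in(20,15,-15,-20):
  for n,sy,z in(("g",7,.106),("g",-7,.106),("b",4.5,.074),("b",-4.5,.074)): print(n,sx,sy,wp(np.r_[c+ex*sx/1e3+ey*sy/1e3,z]).round(1))
g=cv2.cvtColor(i,cv2.COLOR_BGR2GRAY)
v0=int(wp(np.r_[c,.106])[1]);u0=int(wp(np.r_[c,.106])[0])
print("cols from",u0-28)
for v in range(v0-60,v0+56,5): print(v,*g[v,u0-28:u0+29:1])
E
```

```text
[0.55170777 0.08486114 0.12819323] -0.004006148441158022
g 20 7 [272.5 113.8]
g 20 -7 [295.2 113.8]
b 20 4.5 [277.7 112.2]
b 20 -4.5 [290.3 112.2]
g 15 7 [272.5 121.8]
g 15 -7 [295.2 121.8]
b 15 4.5 [277.7 119.1]
b 15 -4.5 [290.3 119.1]
g -15 7 [272.8 168.9]
g -15 -7 [294.9 169. ]
b -15 4.5 [277.8 160. ]
b -15 -4.5 [290.1 160.1]
g -20 7 [272.9 176.6]
g -20 -7 [294.8 176.6]
b -20 4.5 [277.9 166.7]
b -20 -4.5 [290.1 166.7]
cols from 255
85 69 69 69 68 69 69 69 69 69 69 69 69 70 68 69 68 69 69 69 70 69 68 69 69 69 69 68 69 69 69 69 68 69 68 69 68 69 69 68 69 69 69 69 69 70 69 69 69 69 69 70 70 69 69 69 70 70
90 72 72 72 72 71 72 72 71 71 72 72 72 72 72 72 71 72 72 72 72 71 73 71 73 72 72 72 72 72 72 72 72 72 72 72 72 71 72 73 72 72 73 72 72 72 72 72 73 72 73 72 73 72 73 73 73 73
95 199 200 201 203 205 205 206 207 207 207 207 207 206 205 204 205 207 208 207 206 205 205 205 205 204 202 203 204 205 205 206 208 209 209 207 189 142 96 99 144 189 204 201 202 207 211 210 211 211 209 208 209 210 209 206 203 204
100 209 209 211 211 213 213 214 215 216 216 216 217 217 216 216 216 217 218 217 208 
[... 3774 characters left out ...]

185 71 69 70 69 70 71 70 69 70 71 70 70 70 71 70 70 70 70 70 70 70 71 70 69 70 70 69 69 70 68 70 70 69 69 69 69 69 69 69 70 69 69 69 70 70 69 67 65 65 65 66 65 65 65 65 66 65
190 67 68 67 67 67 68 67 68 66 67 66 67 66 66 66 67 66 67 66 67 66 67 67 67 66 66 66 67 67 67 67 67 66 66 66 67 66 67 66 66 67 66 65 66 68 66 65 63 62 61 62 61 62 62 62 62 62
195 63 64 64 63 63 65 64 64 63 64 64 64 63 63 63 64 63 64 63 64 65 64 64 63 63 62 62 63 62 63 63 64 63 65 65 64 65 66 66 65 63 63 63 63 63 63 61 57 59 59 57 59 58 58 59 59 58
200 61 61 61 62 61 61 61 60 60 61 61 60 60 60 60 60 61 60 60 60 60 60 60 61 61 61 62 62 61 62 63 63 63 62 62 63 64 62 63 61 61 60 61 61 60 60 60 57 56 55 56 55 55 56 54 55 56
```

The spacer stands as predicted (grip cols 273.5–294.5, rows 121–168, matching an upright spacer fully home), and the joint still has its width. Next is the tile push.

```bash
python3 - <<'E'
from h import *
T5=np.load("T5.npy");T7=np.load("T7.npy")
p=(T5@[.052,.0539,.0443,1])[:3];print("tile centre",p)
for T,a,b in((T7,276.0,293.3),):
    L=lambda u,z:(T[:3,:3].T@(wback(u,105,z,T)-T[:3,3])*1000).round(1)
    print(L(a,.062),L(b,.067))
o=sensors.get_obs();print(rel(o,p[0],p[1],.060,np.radians(77.9)))
E
```

```text
tile centre [0.59306845 0.01759638 0.06693365]
[79.6 -6.1 66.2] [79.6  6.7 61.2]
[54.748 57.104 68.057  0.     0.    -0.   ]
```

Request:
{"fn": "carry_out", "kwargs": {
  "deltas": "20 25 0 0 0 0 1; 40 50 0 0 0 0 1; 55 57 0 0 0 0 1; 55 57 20 0 0 0 1; 55 57 40 0 0 0 1; 55 57 58 0 0 0 1; 55 57 68 0 0 0 1; 55 57 68 0 0 0 1"
}}

```text
time_s: 15.48
eef_pos: [0.5924, 0.0182, 0.0593]
eef_rot: [-0.0, 0.994, -0.105, -0.001]
wrist_force: [-0.3, 0.3, 0.1]
opening: 0.003
grasp_force: 0.0
```

Request:
{"fn": "carry_out", "kwargs": {
  "deltas": "0 0 4 0 0 0 1; 0 0 8 0 0 0 1; 0 0 12 0 0 0 1; 0 0 15 0 0 0 1; 0 0 17 0 0 0 1; 0 0 18 0 0 0 1; 0 0 19 0 0 0 1; 0 0 20 0 0 0 1; 0 0 20 0 0 0 1"
}}

```text
time_s: 16.6
eef_pos: [0.5931, 0.0178, 0.0403]
eef_rot: [-0.0, 0.994, -0.105, -0.0]
wrist_force: [-0.2, -0.6, 1.0]
opening: 0.0
grasp_force: 0.0
```

Request:
{"fn": "carry_out", "kwargs": {
  "deltas": "0 0 1 0 0 0 1; 0 0 2 0 0 0 1; 0 0 3 0 0 0 1; 0 0 4 0 0 0 1; 0 0 4 0 0 0 1"
}}

```text
time_s: 17.23
eef_pos: [0.593, 0.0178, 0.0362]
eef_rot: [-0.0, 0.994, -0.105, -0.0]
wrist_force: [-1.2, -0.4, -0.0]
opening: -0.001
grasp_force: 0.0
```

Request:
{"fn": "carry_out", "kwargs": {
  "deltas": "0 0 1 0 0 0 1; 0 0 2 0 0 0 1; 0 0 3 0 0 0 1; 0 0 3 0 0 0 1"
}}

```text
time_s: 17.73
eef_pos: [0.593, 0.0178, 0.0332]
eef_rot: [-0.0, 0.994, -0.105, -0.0]
wrist_force: [-0.3, 0.4, -0.6]
opening: -0.002
grasp_force: 0.0
```

Request:
{"fn": "carry_out", "kwargs": {
  "deltas": "0 0 1 0 0 0 1; 0 0 2 0 0 0 1; 0 0 2 0 0 0 1"
}}

```text
time_s: 18.1
eef_pos: [0.593, 0.0178, 0.0312]
eef_rot: [-0.0, 0.994, -0.105, -0.0]
wrist_force: [0.3, -0.4, -0.8]
opening: -0.0
grasp_force: 0.0
```

Request:
{"fn": "carry_out", "kwargs": {
  "deltas": "0 0 1 0 0 0 1; 0 0 2 0 0 0 1; 0 0 2 0 0 0 1"
}}

```text
time_s: 18.48
eef_pos: [0.5932, 0.0178, 0.0296]
eef_rot: [0.0, 0.994, -0.105, 0.0]
wrist_force: [-2.4, -0.1, 3.7]
opening: -0.004
grasp_force: 1.7
```

Request:
{"fn": "carry_out", "kwargs": {
  "deltas": "0 0 1 0 0 0 1; 0 0 2 0 0 0 1; 0 0 2 0 0 0 1"
}}

```text
time_s: 18.85
eef_pos: [0.5932, 0.0178, 0.0274]
eef_rot: [0.0, 0.994, -0.105, 0.0]
wrist_force: [-1.4, 0.6, 4.7]
opening: 0.003
grasp_force: 2.5
```

Request:
{"fn": "carry_out", "kwargs": {
  "deltas": "0 0 1 0 0 0 1; 0 0 2 0 0 0 1; 0 0 2 0 0 0 1"
}}

```text
time_s: 19.23
eef_pos: [0.5933, 0.0178, 0.0256]
eef_rot: [0.0, 0.994, -0.105, 0.0]
wrist_force: [-2.2, 0.0, 7.3]
opening: 0.004
grasp_force: 3.3
```

Request:
{"fn": "carry_out", "kwargs": {
  "deltas": "0 0 0.7 0 0 0 1; 0 0 1.4 0 0 0 1; 0 0 1.4 0 0 0 1"
}}

```text
time_s: 19.6
eef_pos: [0.5933, 0.0178, 0.025]
eef_rot: [0.0, 0.994, -0.105, 0.0]
wrist_force: [-3.9, 0.0, 12.1]
opening: -0.0
grasp_force: 6.1
```

Request:
{"fn": "carry_out", "kwargs": {
  "deltas": "0 0 0.7 0 0 0 1; 0 0 1.4 0 0 0 1; 0 0 1.4 0 0 0 1"
}}

```text
time_s: 19.98
eef_pos: [0.5933, 0.0178, 0.025]
eef_rot: [0.0, 0.994, -0.105, 0.0]
wrist_force: [-9.8, 0.9, 22.3]
opening: -0.003
grasp_force: 11.2
```

Request:
{"fn": "carry_out", "kwargs": {
  "deltas": "0 0 -0.5 0 0 0 1; 0 0 -0.9 0 0 0 1; 0 0 -0.9 0 0 0 1; 0 0 -0.9 0 0 0 1"
}}

```text
time_s: 20.48
eef_pos: [0.5933, 0.0178, 0.025]
eef_rot: [0.0, 0.994, -0.105, 0.0]
wrist_force: [-7.2, 1.1, 15.3]
opening: -0.002
grasp_force: 7.9
```

```bash
python3 - <<'E'
from h import *
o=sensors.get_obs();print(o["eef_pos"],o["wrist_force"]);T=pose(o);i=vision.camera("wrist");g=cv2.cvtColor(i,cv2.COLOR_BGR2GRAY)
m=vision.camera_model("wrist");K,H=m["K"],m["hand_eye"]
def wp(p):
    c=np.linalg.inv(T@H)@np.r_[p,1];n=np.hypot(c[0],c[1]);return K[:2,2]+K[0,0]*np.arctan2(n,c[2])*c[:2]/n
T5=np.load("T5.npy")
W=lambda x,y,z:np.r_[(T5@[x/1e3,y/1e3,0,1])[:2],z]
# far (+x) long edges of the three tiles; across-edge profile, at 62 mm level
for n,y in(("short",-40),("loose",15),("loose",45),("loose",90),("long",130)):
    xs=np.arange(74,90,.5);pr=[wp(W(x,y,.062)) for x in xs]
    print(n,y,pr[0].round(),[int(g[int(round(b)),int(round(a))]) if 0<=b<420 and 0<=a<560 else -1 for a,b in pr])
# joints along y near far end
for x in(72,78):
  for n,y0 in(("wide",-16),("narrow",97)):
    ys=np.arange(y0,y0+27,1.);print(x,n,y0,[int(g[int(round(b)),int(round(a))]) for a,b in (wp(W(x,y,.062)) for y in ys)])
E
```

```text
[0.59333083 0.01781891 0.0250394 ] [-7.22526991  1.0894688  15.26399397]
short -40 [108. 228.] [240, 240, 240, 240, 241, 240, 240, 241, 240, 240, 240, 240, 240, 235, 220, 177, 143, 132, 130, 128, 128, 125, 118, 108, 103, 99, 95, 106, 163, 220, 235, 235]
loose 15 [204. 230.] [229, 230, 230, 230, 230, 230, 230, 230, 230, 230, 230, 230, 230, 229, 225, 211, 176, 144, 130, 126, 124, 123, 118, 109, 97, 90, 86, 85, 116, 173, 217, 225]
loose 45 [266. 231.] [230, 230, 229, 229, 230, 230, 229, 230, 230, 230, 230, 230, 230, 229, 225, 211, 177, 146, 131, 127, 126, 125, 123, 114, 101, 93, 88, 85, 103, 159, 213, 226]
loose 90 [359. 230.] [143, 142, 143, 142, 143, 143, 143, 142, 142, 142, 143, 142, 143, 143, 142, 140, 134, 123, 119, 119, 118, 117, 114, 105, 87, 72, 67, 66, 74, 106, 154, 200]
long 130 [432. 229.] [177, 177, 177, 177, 177, 178, 178, 177, 177, 177, 177, 177, 176, 172, 163, 147, 130, 121, 120, 120, 119, 118, 111, 96, 84, 82, 85, 83, 97, 153, 213, 232]
72 wide -16 [231, 230, 230, 230, 230, 226, 179, 121, 116, 117, 118, 117, 117, 116, 116, 115, 115, 112, 107, 117, 210, 228, 229, 229, 230, 230, 229]
72 narrow 97 [176, 177, 177, 177, 174, 174, 170, 111, 88, 106, 107, 112, 150, 174, 176, 177, 177, 176, 176, 176, 176, 177, 177, 177, 177, 176, 177]
78 wide -16 [230, 230, 230, 230, 230, 220, 195, 127, 115, 113, 108, 95, 79, 79, 80, 90, 93, 92, 92, 98, 183, 229, 230, 230, 230, 230, 230]
78 narrow 97 [166, 176, 177, 177, 177, 177, 159, 94, 96, 104, 107, 108, 137, 170, 176, 177, 177, 177, 176, 177, 177, 176, 177, 176, 176, 176, 176]
```

Request:
{"fn": "carry_out", "kwargs": {
  "deltas": "-0.5 0 0 0 0 0 1; -1 0 0 0 0 0 1; -1 0 0 0 0 0 1; -1 0 0 0 0 0 1"
}}

```text
time_s: 21.02
eef_pos: [0.5934, 0.0178, 0.0251]
eef_rot: [0.0, 0.994, -0.105, 0.001]
wrist_force: [-2.6, 0.6, 12.7]
opening: 0.002
grasp_force: 6.2
```

```bash
python3 -c "
from bench import ctrl
print(ctrl.hand_in())"
```

```text
the job is handed in; nothing more can be done
None
```

I handed the job in at about 21 s: by my measurements the spacer stands released, fully home and in line in the wide joint, and the loose tile is flush and held down at about 13 N. My first grasp closed on air above the spacer because the real fingertips sit about 40 mm behind the stated TCP; nothing moved.

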